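# Put the marker away and draw the screwdriver ready for hand-over

## Robot

A 6-joint arm with a two-finger parallel gripper is mounted at the origin on a cart in front of the work surface, level with it; the furniture and walls round the work are solid. World frame = base frame: x ahead of the robot, y to its left, z up, the work surface at z = 0. Lengths are in m, angles in rad, forces in N, time in s.
With the tool pointing down it reaches from about 0.25 to 0.725 m from the base axis. Payload 4 kg.
Tool frame: the origin (TCP) lies on the centre line of the jaws, within the pads' length; the fingertips stand ahead of it and the grasp point (between the pads) lies 3 mm ahead of it (bot.tcp_to_tips is the z of the fingertips in the tool frame, in m); z points along the fingers, y is the line along which they close (so a half turn about z gives the same grasp; the last joint's range is limited). The gripper opens to 85 mm and grips with 20 to 120 N. Pads are 22 mm wide; open, the fingers measure 114 mm over their backs; the gripper's body (76 mm by 85 mm) begins 54 mm behind the grasp point. The pads swing forward as they close: fully open they stand 13 mm farther back than shut.
Start: joints at [0, 0.241, 0.005, 1.335, 0, 1.571], TCP at [0.5, -0, 0.253] pointing down, gripper open.
Joint ranges: [-2.72, 2.72], [-1.05, 1.87], [-1.09, 1.28], [-1.99, 2.15], [-1.42, 1.44], [-3.14, 3.14]. Speed limits (rad/s): [2.79, 2.79, 3.14, 3.14, 3.14, 3.14].

## Interface

Orientations are given as a unit quaternion [x, y, z, w].
In Python, from workcell import telemetry, camera, camera_params, ticket, boxes_of, cut_out, spot_point, bot gives the robot as it stands.
- The arm moves only by the shell command python3 -m creep 'ROWS'. ROWS is text: rows parted by semicolons, each of 5 numbers parted by spaces: the opening, from 0 (shut) to 1 (fully open), then the shift along the tool's x, y, z in units of 150 mm (1.0 is 150 mm), then the turn about the tool's z in units of 180 degrees (1.0 is 180 degrees). In form: claw x y z turn; .... A call has 1 to 12 rows; each row is the pose to reach, as a shift and turn from the pose commanded when the call began, along the tool's axes at that moment, turning the shorter way round; what a row does not reach only later rows make up. A row lasts 1/8 s, in which the tool goes at most 62.5 mm and 10.7 degrees, less where a joint would pass 70% of its speed; a pose out of reach is approached as far as the arm can. A call with a number of a shift or a turn outside -1 to 1 is refused whole. A call with a gripper value outside its range is refused whole. The fingers move at their own pace and stop on an object; the grip force is fixed at half the most. Time passes only in rows, so rows that repeat a pose let the fingers close. It gives the time, the measured TCP pose, the force, the opening and the grip force at its end, in the units of the state.
- telemetry.get_obs(): the state, without advancing time (a new reading comes with each control period).
- camera(name): name is "scene" or "side" or "wrist"; returns the picture (480x640x3 uint8, red, green, blue); there is no depth.
- camera_params(name): a dict with "camera_matrix" (3x3 intrinsics, pixels), "eye" and "attitude" of the camera in the world. Camera axes: x right, y down, z forward; pixel columns grow to the right and rows downward; lengths in m; the calibration is good to about 2 mm. A picture is of the moment at which its call begins: read the wrist's pose just before it. camera_params takes no time and is no camera call; for the wrist camera it gives the pose at the moment of the call.
- ticket.job_done(): hands the job in; it is judged then, once.
Trained networks look in the newest picture that a camera, given by its name, has taken for a name from the list of things; names that differ only in an ending like _2 or _b are one class to them, and where a whole thing is asked for, a point or a joint stands for the part that bears it (a point fixed in the world has none). Each returns a list of dicts, best first, with "conf" (0 to 1); they miss things now and then, are a little off and sometimes report something else, mostly with a low value. They report only what shows in the picture. A call takes as long as a camera call. They do not tell look-alikes from the thing itself.
- boxes_of(thing, camera): "at" ([x, y, z] in m, in world coordinates, good to about 4 mm: the middle of the surface that is visible of it).
- cut_out(thing, camera): "pixels" (480x640 bool, what is visible of it).
- spot_point(thing, camera): "at" ([x, y, z] in m, in world coordinates, good to about 4 mm: a listed point, or the origin of a listed thing).
The state is a dict: "clock": time; "joint_pos": joint angles; "joint_vel": joint speeds; "tau": joint torques, N m; "eef_pos": TCP position; "tool_rot": TCP orientation; "ft_force": force on the tool from outside, world axes, zero at the start; "ft_torque": the same for the moment, N m; "grip_width": finger opening in m; "grasp_force": force on a finger pad.
Only numpy, scipy, OpenCV 4.12 (cv2) and the standard library are available. Lean on these libraries where they do the work, as an engineer would, in place of code of your own. Each camera call takes 0.05 s, during which the arm holds its last target. There are 200 camera calls.

## Task

The marking out is done and the screwing comes next: slide the green marker, either end first, down into the empty sloping tube holder with the green band and let go of it. Then draw the orange screwdriver out of its own sloping holder, turn it level and keep holding it still, all of it at least 15 cm above the bench, so that I can take it from you; the program finishes while holding it. Do not shove the nut jar, the pliers or the wood block about.

Things in the scene. Friction and masses are not known exactly. Their poses are not given: they have to be found in the camera images.
- marker: green marker pen, loose, 115 mm long and 13 mm thick (15 g). It lies on the bench, within about 20 deg of the x direction. Long axis = its own y, from -57 to +58 mm about the origin; both ends are alike for this job. The origin lies on its underside at mid length (the pen's axis is at z = 6.5 mm of its own frame)
- marker_mid (a point): point on the marker's axis at mid length; axes as marker
- marker_holder_tube: round metal tube with a green band, fixed on a grey bench plate (100 x 66 x 8 mm, screwed down, under it); starts empty. It leans 40 deg from vertical, its mouth towards the robot. Origin: centre of the tube's lower end; z axis = tube axis, up and out of the mouth; y axis level. Length 65 mm along z, outer diameter 30 mm, bore 22 mm, inner floor at z = 5 mm, so 60 mm deep
- marker_holder_mouth (a point): centre of the mouth of the marker's tube (z = 65 mm along it, about 71 mm above the bench)
- marker_holder_floor (a point): centre of the inner floor of the marker's tube (z = 5 mm along it); a marker fully in has its mid point about 58 mm from here and stands 55 mm out of the mouth
- driver_holder_tube: the same kind of fixed holder with an orange band, for the screwdriver: leans 40 deg, mouth towards the robot; origin centre of the tube's lower end, z axis = tube axis out of the mouth, y level; length 75 mm, outer diameter 19 mm, bore 11 mm, inner floor at z = 5 mm, 70 mm deep
- driver_holder_mouth (a point): centre of the mouth of the screwdriver's tube; the screwdriver comes free when its blade tip has moved 70 mm along the tube
- screwdriver: screwdriver with orange handle, loose, about 90 g, 192 mm long overall; stands in the orange-banded tube, blade down, handle up and towards the robot. Long axis = its own y: blade tip at y = -87 mm, shaft of 7 mm diameter up to y = 11 mm, handle of 25 mm diameter from y = 11 to 96 mm. The axis of shaft and handle runs at z = 12.5 mm of its own frame
- handle_mid (a point): middle of the handle, on the axis (y = 53 mm): the place to grip, near the centre of mass; axes as screwdriver
- blade_tip (a point): end of the screwdriver's blade, on the axis
- nut_jar: small glass jar with red lid, 51 mm diameter, 72 mm high, loose bystander; origin at the centre of its underside
- pliers: red-handled pliers lying flat, 160 x 53 x 11 mm, loose bystander; origin under the centre
- wood_block: small wood block, 24 x 75 x 16 mm, loose bystander; origin under the centre
Not all that is in view belongs to the job. Of the things shaped like the marker, the green one is meant.

How it is judged:
On the way, in this order (a step that is already met when the one before it is completed fails the run):
1. the marker is fully in the green-banded tube and let go, the screwdriver still in its own tube (distance between marker_mid and marker_holder_floor below 0.07 m and angle between the y axis of marker and the z axis of marker_holder_tube, either way round below 0.3 rad and contact force between the fingers and marker below 0.1 N and z of blade_tip in the frame of driver_holder_tube below 0.06 m), for 0.2 s.
2. the screwdriver is drawn clear of its tube (distance between blade_tip and driver_holder_mouth above 0.02 m and height (world z) of blade_tip above 0.1 m and contact force between the fingers and screwdriver above 1 N), for 0.1 s.
At the end, for the whole second after the job is handed in: the marker stands fully down (mid point within 70 mm of the tube's floor) in the green-banded tube, untouched; the fingers hold the screwdriver still, level within 15 degrees, blade tip and handle at least 14.5 cm above the bench, touching neither holder nor marker (distance between marker_mid and marker_holder_floor below 0.07 m and angle between the y axis of marker and the z axis of marker_holder_tube, either way round below 0.3 rad and contact force between the arm and marker below 0.1 N and angle between screwdriver's own y axis and vertical between 1.309 and 1.833 rad and height (world z) of each of blade_tip, handle_mid above 0.145 m and linear speed of screwdriver below 0.03 m/s and contact force between the fingers and screwdriver above 1 N and contact force between each of driver_holder_tube, marker_holder_tube, marker and screwdriver below 0.1 N); the arm keeps its last pose, push and grip.
It fails at once if the nut jar, the pliers or the wood block is shoved by more than 3 cm (distance of any of nut_jar, pliers, wood_block from where it was at the start of the episode above 0.03 m).
It also fails if it takes over 61 s, if anything falls off the work surface, if the arm or the gripper's body presses on something with over 40 N, if the wrist force passes 120 N, or if a joint passes its speed limit or range.

## Working session

There is one attempt and no reset: what is moved stays moved. The work goes in short steps, Python scripts to look and compute and a shell command to move; the robot and the scene stay as the last step left them, time stands still between calls to the robot, and variables do not carry over. Pictures are saved under pics/ and viewed, at most 10 in all, crops included, and the job is handed in when it is done.

```bash
ls; mkdir -p pics; cat > h.py <<'E'
import numpy as np, cv2
from scipy.spatial.transform import Rotation as R
from workcell import telemetry, camera, camera_params, ticket, boxes_of, cut_out, spot_point, bot
def save(name,f,crop=None,scale=1):
    im=camera(name)[:,:,::-1]
    if crop: im=im[crop[1]:crop[3],crop[0]:crop[2]]
    cv2.imwrite('pics/'+f,cv2.resize(np.ascontiguousarray(im),None,fx=scale,fy=scale))
def cam(name):
    p=camera_params(name); K=np.array(p['camera_matrix']); a=np.array(p['attitude'])
    Rm=R.from_quat(a).as_matrix() if a.size==4 else a.reshape(3,3)
    return K,np.array(p['eye']),Rm
def ray(name,u,v,z):
    K,e,Rm=cam(name); d=Rm@np.linalg.solve(K,[u,v,1]); return e+d*(z-e[2])/d[2]
def proj(name,P):
    K,e,Rm=cam(name); q=K@(Rm.T@(np.array(P)-e)); return q[:2]/q[2]
E
python3 - <<'E'
from h import *
o=telemetry.get_obs(); print(o['eef_pos'],o['tool_rot'],R.from_quat(o['tool_rot']).as_matrix().round(3),bot.tcp_to_tips,o['grip_width'])
save('scene','a.png'); save('side','b.png')
for c in ['scene','side']:
    print(c,camera_params(c)['eye'])
    for t in ['marker_mid','marker_holder_tube','marker_holder_mouth','marker_holder_floor','driver_holder_tube','driver_holder_mouth','handle_mid','blade_tip','screwdriver','nut_jar','pliers','wood_block']:
        print(t,[(np.round(d['at'],3).tolist(),round(d['conf'],2)) for d in spot_point(t,c)])
E
```

```text
pics
[4.99431241e-01 2.28758014e-05 2.52411689e-01] [ 0.70710336  0.70710944 -0.00072105 -0.00074283] [[-0.     1.    -0.002]
 [ 1.     0.     0.   ]
 [ 0.    -0.002 -1.   ]] 0.022 0.08549324254591466
scene [0.18580177 0.6628438  0.68215527]
marker_mid [([0.499, 0.032, 0.008], 0.62), ([0.403, -0.084, 0.006], 0.61)]
marker_holder_tube [([0.572, -0.179, 0.022], 0.93)]
marker_holder_mouth [([0.534, -0.172, 0.071], 0.93)]
marker_holder_floor [([0.567, -0.178, 0.026], 0.6)]
driver_holder_tube [([0.579, 0.23, 0.023], 0.76)]
driver_holder_mouth [([0.53, 0.22, 0.078], 0.58), ([0.582, 0.23, 0.022], 0.55)]
handle_mid []
blade_tip [([0.58, 0.231, 0.021], 0.5)]
screwdriver [([0.513, 0.213, 0.08], 0.75)]
nut_jar [([0.684, 0.057, 0.002], 0.94), ([0.498, 0.035, 0.007], 0.46)]
pliers [([0.493, -0.376, 0.001], 0.76)]
wood_block [([0.653, -0.083, -0.005], 0.81), ([0.531, 0.219, 0.08], 0.7), ([0.68, 0.055, 0.002], 0.33)]
side [ 0.22463413 -0.75305534  0.56007225]
marker_mid [([0.494, 0.037, 0.001], 0.84), ([0.405, -0.082, 0.003], 0.67), ([0.68, 0.055, -0.0], 0.3)]
marker_holder_tube [([0.573, -0.178, 0.019], 0.8)]
marker_holder_mouth [([0.526, -0.174, 0.074], 0.91), ([0.51, 0.216, 0.08], 0.38)]
marker_holder_floor [([0.498, 0.039, 0.004], 0.68), ([0.57, -0.176, 0.022], 0.65)]
driver_holder_tube [([0.581, 0.23, 0.026], 0.7), ([0.504, 0.034, -0.001], 0.57)]
driver_holder_mouth [([0.529, 0.22, 0.08], 0.55)]
handle_mid [([0.484, 0.207, 0.124], 0.7)]
blade_tip []
screwdriver [([0.576, -0.177, 0.021], 0.66), ([0.494, -0.38, 0.003], 0.66), ([0.513, 0.215, 0.079], 0.57)]
nut_jar [([0.685, 0.053, -0.002], 0.7)]
pliers [([0.497, -0.377, 0.003], 0.78)]
wood_block [([0.646, -0.08, 0.002], 0.61)]
```

View pics/a.png

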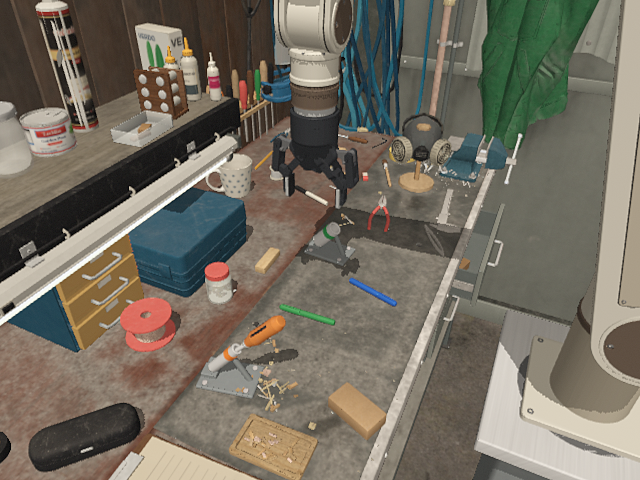

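View pics/b.png

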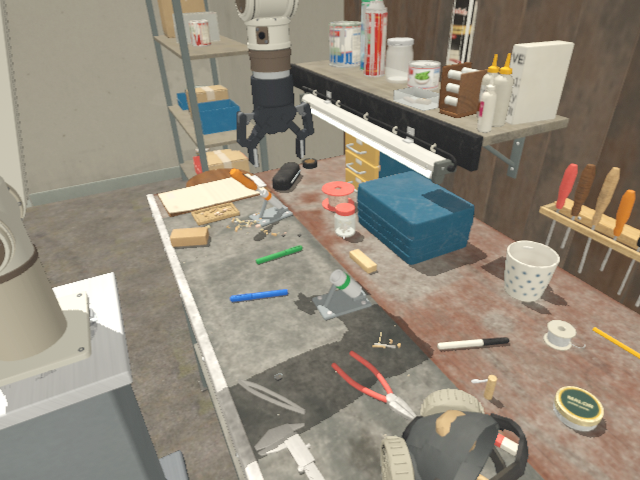

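```bash
cat > m.py <<'E'
from h import *
# green marker by colour, ends projected on axis height 6.5 mm
for c,(u,v) in [('scene',(307,315)),('side',(279,255))]:
    im=camera(c).astype(int); m=((im[...,1]>im[...,0]*1.5)&(im[...,1]>im[...,2]*1.3)&(im[...,1]>50)).astype(np.uint8)
    n,l,s,_=cv2.connectedComponentsWithStats(m); k=max(range(1,n),key=lambda i:s[i,4]*(abs(s[i,0]+s[i,2]/2-u)<30)*(abs(s[i,1]+s[i,3]/2-v)<30))
    y,x=np.nonzero(l==k); W=np.array([ray(c,a,b,.0065) for a,b in zip(x,y)])[:,:2]
    mu=W.mean(0); d=np.linalg.svd(W-mu,full_matrices=False)[2][0]; d*=np.sign(d[0]); t=(W-mu)@d
    print(c,s[k],'len',t.max()-t.min(),'mid',mu+d*(t.max()+t.min())/2,'yaw',np.degrees(np.arctan2(d[1],d[0])))
E
python3 m.py; python3 - <<'E'
from h import *
a=camera('scene')[270:350,250:410,::-1]; b=camera('side')[225:320,220:380,::-1]
cv2.imwrite('pics/c.png',np.vstack([cv2.resize(a,None,fx=4,fy=4)[:290],cv2.resize(b,None,fx=4,fy=4)[:300]]))
E
```

```text
scene [280 304  55  21 322] len 0.11583409191889601 mid [0.49853695 0.03535615] yaw 1.9070695003761753
side [256 246  46  18 242] len 0.11590085564037444 mid [0.49891319 0.03343791] yaw 3.5941385283123846
```

View pics/c.png

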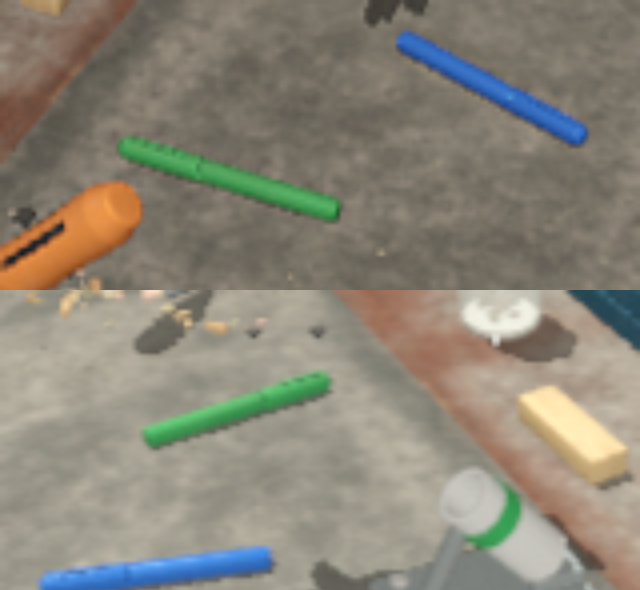

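```bash
python3 -m creep '1 0.221 -0.185 0.3 -0.15; 1 0.221 -0.185 0.6 -0.3; 1 0.221 -0.185 0.8 -0.515;1 0.221 -0.185 0.8 -0.515;1 0.221 -0.185 0.8 -0.515;1 0.221 -0.185 0.8 -0.515;1 0.221 -0.185 0.8 -0.515;1 0.221 -0.185 0.8 -0.515;1 0.221 -0.185 0.8 -0.515;1 0.221 -0.185 0.8 -0.515;1 0.221 -0.185 0.8 -0.515'; python3 - <<'E'
from h import *
o=telemetry.get_obs(); print(o['joint_pos']); print(o['eef_pos'],R.from_quat(o['tool_rot']).as_matrix().round(3))
save('wrist','d.png')
E
python3 m.py
```

```text
clock: 2.88
eef_pos: [0.4723, 0.0331, 0.1334]
tool_rot: [-0.023, 1.0, 0.0, 0.0]
ft_force: [-0.7, -0.2, 0.4]
grip_width: 0.0851
grasp_force: 0.0
[ 7.00496161e-02  2.79438125e-01 -2.73093803e-01  1.01819497e+00
  3.35515415e-05  2.46503125e-02]
[0.47228246 0.03314689 0.13335079] [[-0.999 -0.045  0.   ]
 [-0.045  0.999  0.   ]
 [-0.     0.    -1.   ]]
scene [280 304  55  21 327] len 0.11582534792370236 mid [0.49853836 0.03528382] yaw 2.0541041119200285
side [256 246  46  18 243] len 0.11586982420303041 mid [0.49890914 0.03355359] yaw 3.4064093475574344
```

View pics/d.png

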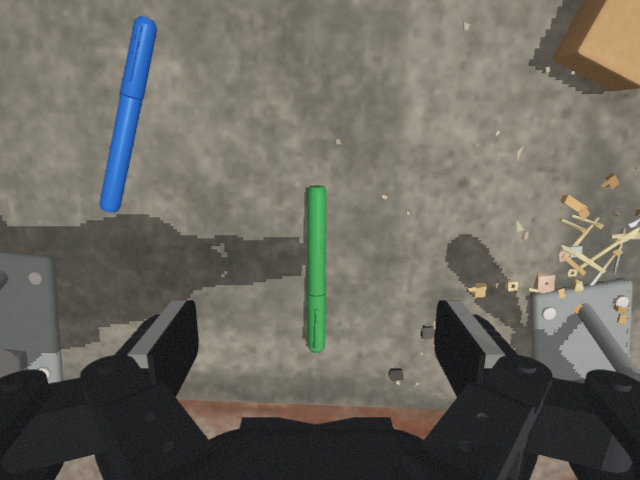

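The wrist view shows the green pen upright at (316,268), centred between the fingers (197 to 437), and the blue decoy well off at (128,115). Going down.

```bash
python3 -m creep '1 0 0 0.35 0;1 0 0 0.65 0;1 0 0 0.72 0;1 0 0 0.72 0;0 0 0 0.72 0;0 0 0 0.72 0;0 0 0 0.72 0;0 0 0 0.72 0;0 0 0 0.72 0;0 0 0 0.72 0;0 0 0 0.72 0'
```

```text
clock: 4.4
eef_pos: [0.4726, 0.0332, 0.0259]
tool_rot: [-0.024, 1.0, 0.0, 0.0]
ft_force: [-0.7, 0.5, 6.1]
grip_width: 0.0097
grasp_force: 60.1
```

```bash
python3 -m creep '0 0 0 -0.1 0;0 0 0 -0.3 0;0 0 0 -0.6 0;0 0 0 -0.6 0;0 0 0 -0.6 0'; python3 - <<'E'
from h import *
p=proj('side',[.4726,.033,.1]).astype(int); q=proj('scene',[.4726,.033,.1]).astype(int); print(p,q)
a=camera('side')[p[1]-60:p[1]+60,p[0]-80:p[0]+80,::-1]; b=camera('wrist')[:,:,::-1]
cv2.imwrite('pics/e.png',np.hstack([cv2.resize(a,(400,300)),cv2.resize(b,(400,300))]))
E
```

```text
clock: 5.03
eef_pos: [0.4719, 0.0331, 0.1149]
tool_rot: [-0.024, 1.0, -0.0, -0.0]
ft_force: [-0.4, -0.3, 0.7]
grip_width: 0.0105
grasp_force: 59.4
[265 221] [319 279]
```

View pics/e.png

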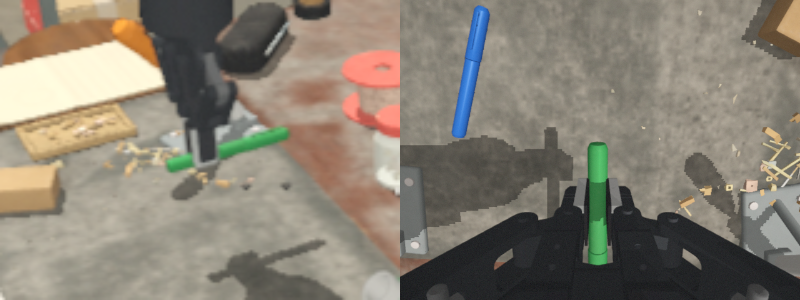

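```bash
python3 - <<'E'
from h import *
o=[]
for c in ['side','scene']:
    p=proj(c,[.545,-.175,.05]).astype(int); print(p)
    o.append(cv2.resize(camera(c)[p[1]-35:p[1]+35,p[0]-45:p[0]+45,::-1],None,fx=8.8,fy=8,interpolation=cv2.INTER_CUBIC)[:,:,:])
cv2.imwrite('pics/f.png',cv2.resize(np.hstack(o),(800,300)))
for c in ['side','scene']:
  for _ in range(3):
    print(c,[np.round(next((d['at'] for d in spot_point(t,c) if d['at'][1]<-.1),[0]),4).tolist() for t in ['marker_holder_tube','marker_holder_mouth','marker_holder_floor']])
E
```

```text
[341 282]
[329 233]
side [[0.5738, -0.1781, 0.0192], [0.5272, -0.1761, 0.0707], [0.5746, -0.1751, 0.0242]]
side [[0.5738, -0.1781, 0.0192], [0.5272, -0.1761, 0.0707], [0.5746, -0.1751, 0.0242]]
side [[0.5738, -0.1781, 0.0192], [0.5272, -0.1761, 0.0707], [0.5746, -0.1751, 0.0242]]
scene [[0], [0], [0]]
scene [[0], [0], [0]]
scene [[0], [0], [0]]
```

View pics/f.png

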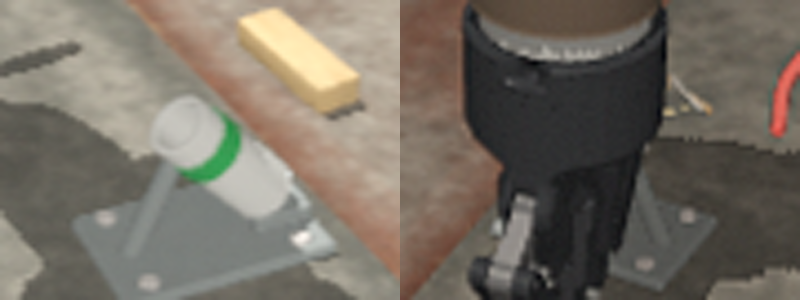

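```bash
python3 -m creep '0 0 -0.2 -0.3 0.054;0 0 -0.5 -0.5 0.054;0 0 -0.9 -0.5 0.054;0 0 -1 -0.5 0.054;0 0 -1 -0.5 0.054;0 0 -1 -0.5 0.054' ; python3 -m creep '0 0.35 -0.3 0 0;0 0.35 -0.3 0 0;0 0.35 -0.3 0 0;0 0.35 -0.3 0 0'; python3 - <<'E'
from h import *
print(R.from_quat(telemetry.get_obs()['tool_rot']).as_matrix().round(3))
for c in ['wrist','side','scene']:
    save(c,c+'_g.png')
    for t in ['marker_holder_tube','marker_holder_mouth','marker_holder_floor']: print(c,t,[(np.round(d['at'],4).tolist(),round(d['conf'],2)) for d in spot_point(t,c)])
w=cv2.imread('pics/wrist_g.png'); cv2.imwrite('pics/g.png',w)
E
```

```text
clock: 6.88
eef_pos: [0.4789, -0.1155, 0.1898]
tool_rot: [0.061, 0.998, 0.0, -0.001]
ft_force: [-0.2, -0.1, -0.3]
grip_width: 0.0098
grasp_force: 59.4
clock: 7.38
eef_pos: [0.4229, -0.1541, 0.1906]
tool_rot: [0.06, 0.998, 0.0, 0.001]
ft_force: [0.6, -0.2, -0.3]
grip_width: 0.0099
grasp_force: 59.4
[[-0.993  0.12   0.001]
 [ 0.12   0.993 -0.   ]
 [-0.001  0.    -1.   ]]
wrist marker_holder_tube [([0.5744, -0.175, 0.0177], 0.74)]
wrist marker_holder_mouth [([0.534, -0.1742, 0.0692], 0.56)]
wrist marker_holder_floor [([0.5712, -0.1728, 0.0251], 0.6)]
side marker_holder_tube [([0.575, -0.1785, 0.0193], 0.65)]
side marker_holder_mouth [([0.524, -0.1752, 0.0752], 0.73)]
side marker_holder_floor [([0.5119, 0.2167, 0.0783], 0.72), ([0.5734, -0.1777, 0.0243], 0.57)]
scene marker_holder_tube [([0.5735, -0.1792, 0.0175], 0.61)]
scene marker_holder_mouth [([0.5377, -0.1726, 0.0721], 0.9)]
scene marker_holder_floor [([0.5708, -0.181, 0.0242], 0.76), ([0.5815, 0.2299, 0.0243], 0.6), ([0.4944, -0.3756, 0.0007], 0.36)]
```

View pics/g.png

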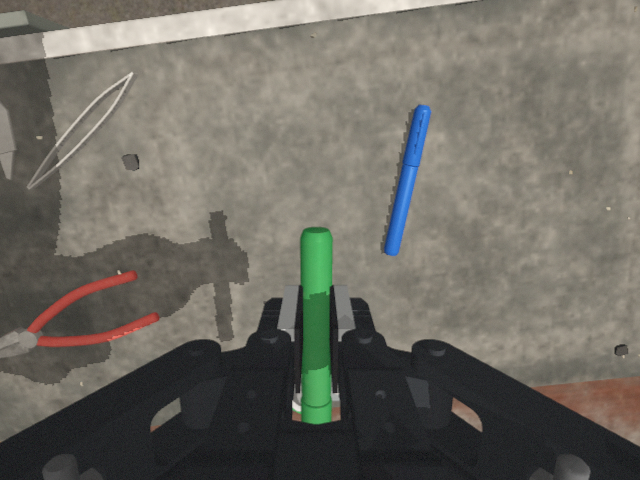

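```bash
python3 -m creep '0 -0.4 -0.044 0 0;0 -0.8 -0.044 0.1 0;0 -0.965 -0.044 0.3 0;0 -0.965 -0.044 0.5 0;0 -0.965 -0.044 0.52 0;0 -0.965 -0.044 0.52 0' ; python3 -m creep '0 0 0 0.04 0;0 0 0 0.06 0;0 0 0 0.08 0;0 0 0 0.08 0' ; python3 -m creep '0 0 0 0.02 0;0 0 0 0.04 0;0 0 0 0.06 0;0 0 0 0.06 0'
```

```text
clock: 8.72
eef_pos: [0.5646, -0.1793, 0.1129]
tool_rot: [0.061, 0.998, -0.0, 0.0]
ft_force: [0.0, -0.2, 0.0]
grip_width: 0.0103
grasp_force: 59.4
clock: 9.22
eef_pos: [0.5656, -0.1796, 0.1044]
tool_rot: [0.061, 0.998, -0.001, 0.002]
ft_force: [-3.2, 1.5, 15.0]
grip_width: 0.0099
grasp_force: 61.3
clock: 9.72
eef_pos: [0.568, -0.1798, 0.0967]
tool_rot: [0.061, 0.998, -0.001, 0.005]
ft_force: [-0.5, 1.2, 16.2]
grip_width: 0.0098
grasp_force: 67.9
```

```bash
python3 -m creep '0 0 0 0.02 0;0 0 0 0.04 0;0 0 0 0.04 0' ; python3 - <<'E'
from h import *
p=proj('side',[.57,-.178,.08]).astype(int); q=proj('scene',[.57,-.178,.08]).astype(int)
a=camera('side')[p[1]-50:p[1]+60,p[0]-70:p[0]+70,::-1]; b=camera('scene')[q[1]-50:q[1]+60,q[0]-70:q[0]+70,::-1]
cv2.imwrite('pics/i.png',np.hstack([cv2.resize(x,(400,314),interpolation=cv2.INTER_CUBIC) for x in (a,b)]))
E
```

```text
clock: 10.1
eef_pos: [0.5695, -0.1798, 0.0914]
tool_rot: [0.061, 0.998, -0.001, 0.007]
ft_force: [1.4, 2.5, 18.5]
grip_width: 0.0101
grasp_force: 71.2
```

View pics/i.png

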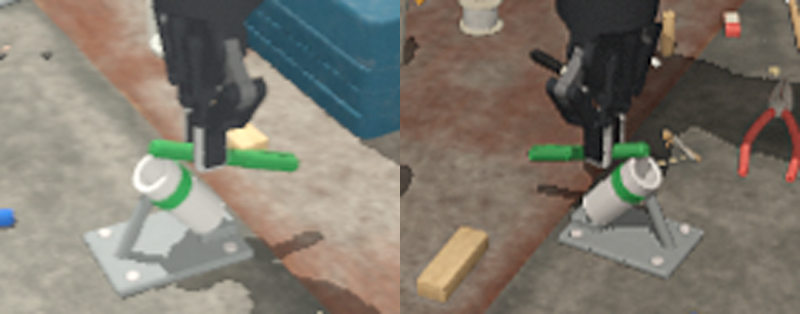

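```bash
cat > t.py <<'E'
from h import *
# pen in the vertical plane through TCP along tool x: report tilt, ends
o=telemetry.get_obs(); T=np.array(o['eef_pos']); M=R.from_quat(o['tool_rot']).as_matrix(); n=M[:,1].copy(); n[2]=0; n/=np.linalg.norm(n); f=-M[:,0]
for c in ['scene','side']:
    K,e,Rm=cam(c); im=camera(c).astype(int)
    m=((im[...,1]>im[...,0]*1.5)&(im[...,1]>im[...,2]*1.3)&(im[...,1]>40)).astype(np.uint8)
    u,v=proj(c,T-[0,0,.02]).astype(int); w=np.zeros_like(m); w[v-60:v+60,u-60:u+60]=1; m*=w
    y,x=np.nonzero(m); D=(Rm@np.linalg.solve(K,np.vstack([x,y,np.ones_like(x)]))).T
    P=e+D*(((T-e)@n)/(D@n))[:,None]; s=np.c_[(P-T)@f,P[:,2]]
    nn,l,st,_=cv2.connectedComponentsWithStats(m)
    for k in range(1,nn):
        if st[k,4]<15: continue
        q=s[l[y,x]==k]; d=np.linalg.svd(q-q.mean(0),full_matrices=False)[2][0]; d*=np.sign(d[0]); tt=(q-q.mean(0))@d
        print(c,st[k,4],'tilt',np.degrees(np.arctan2(-d[1],d[0])).round(1),'rear',(q.mean(0)+d*tt.min()).round(4),'front',(q.mean(0)+d*tt.max()).round(4))
E
python3 t.py
```

```text
scene 94 tilt 21.7 rear [0.0182 0.0678] front [0.0721 0.0464]
scene 70 tilt 25.9 rear [-0.0393  0.0915] front [-0.0063  0.0755]
scene 51 tilt -45.5 rear [-0.0288  0.0359] front [-0.006   0.0591]
side 89 tilt 24.3 rear [-0.0378  0.0909] front [-0.0064  0.0766]
side 140 tilt 21.1 rear [0.0166 0.0681] front [0.0699 0.0475]
side 68 tilt -55.3 rear [-0.0263  0.036 ] front [-0.0078  0.0627]
```

```bash
python3 -m creep '0 -0.015 0 0.02 0;0 -0.03 0 0.04 0;0 -0.035 0 0.055 0;0 -0.035 0 0.055 0';python3 t.py
```

```text
clock: 10.8
eef_pos: [0.5748, -0.1811, 0.0834]
tool_rot: [0.061, 0.998, -0.001, 0.007]
ft_force: [1.8, 0.3, 19.2]
grip_width: 0.0095
grasp_force: 74.4
scene 125 tilt 86.3 rear [-0.0247  0.0945] front [-0.0209  0.0362]
scene 81 tilt 29.6 rear [0.0193 0.0562] front [0.0642 0.0306]
side 158 tilt 88.2 rear [-0.0245  0.0939] front [-0.0227  0.0368]
side 123 tilt 31.3 rear [0.0167 0.059 ] front [0.063  0.0308]
```

```bash
python3 -m creep '0 -0.015 0 0.025 0;0 -0.03 0 0.045 0;0 -0.03 0 0.045 0';python3 t.py; python3 -m creep '0 0 0 -0.3 0;0 0 0 -0.6 0;0 0.3 0 -0.7 0;0 0.8 0 -0.7 0;0 0.9 0 -0.7 0;0 0.9 0 -0.7 0;0 0.9 0 -0.7 0'; python3 t.py
```

```text
clock: 11.28
eef_pos: [0.5805, -0.1822, 0.0767]
tool_rot: [0.061, 0.998, -0.002, 0.008]
ft_force: [4.4, -1.4, 16.0]
grip_width: 0.0099
grasp_force: 76.0
scene 124 tilt -82.4 rear [-0.0288  0.0347] front [-0.0217  0.0876]
scene 77 tilt 33.3 rear [0.019  0.0485] front [0.0602 0.0214]
side 159 tilt -79.5 rear [-0.0309  0.0368] front [-0.0216  0.0874]
side 114 tilt 34.5 rear [0.0171 0.0502] front [0.0601 0.0207]
clock: 12.25
eef_pos: [0.4416, -0.1643, 0.1761]
tool_rot: [0.061, 0.998, -0.0, 0.001]
ft_force: [1.0, -0.2, -0.5]
grip_width: 0.0096
grasp_force: 73.6
scene 92 tilt 34.7 rear [-0.0387  0.1857] front [-0.0062  0.1632]
scene 125 tilt 32.2 rear [0.0159 0.1502] front [0.0605 0.1221]
scene 52 tilt -45.9 rear [0.1007 0.0357] front [0.1232 0.059 ]
side 130 tilt 35.5 rear [-0.0384  0.1863] front [-0.0082  0.1648]
side 174 tilt 32.7 rear [0.0151 0.1511] front [0.0609 0.1218]
side 25 tilt -7.8 rear [0.0947 0.0402] front [0.1095 0.0423]
```

```bash
python3 -m creep '0 -0.139 0.009 0.1 0;0 -0.139 0.009 0.26 0;0 -0.139 0.009 0.26 0;0 -0.18 0.009 0.31 0;0 -0.225 0.009 0.36 0;0 -0.267 0.009 0.413 0;0 -0.267 0.009 0.413 0'; python3 t.py
```

```text
clock: 13.22
eef_pos: [0.482, -0.1678, 0.1136]
tool_rot: [0.061, 0.998, -0.0, 0.001]
ft_force: [1.7, -0.7, 1.6]
grip_width: 0.01
grasp_force: 73.8
scene 84 tilt 33.5 rear [-0.0397  0.1231] front [-0.0064  0.101 ]
scene 52 tilt -45.9 rear [0.0594 0.0369] front [0.0819 0.0602]
scene 84 tilt 29.1 rear [0.0175 0.0853] front [0.0555 0.0642]
side 107 tilt 35.5 rear [-0.0386  0.1237] front [-0.0087  0.1023]
side 130 tilt 32.2 rear [0.0154 0.0882] front [0.0566 0.0623]
side 69 tilt -56.7 rear [0.0632 0.0349] front [0.0811 0.0621]
```

```bash
python3 -m creep '0 -0.05 0 0.01 0;0 -0.108 0 0.018 0;0 -0.108 0 0.018 0'; python3 -m creep '0 -0.045 0 0.012 0;0 -0.086 0 0.025 0;0 -0.086 0 0.025 0';python3 t.py
```

```text
clock: 13.7
eef_pos: [0.4945, -0.1689, 0.1089]
tool_rot: [0.061, 0.998, 0.001, -0.003]
ft_force: [-2.5, 0.5, -3.5]
grip_width: 0.0101
grasp_force: 73.3
clock: 14.08
eef_pos: [0.5042, -0.1698, 0.104]
tool_rot: [0.061, 0.998, 0.001, -0.006]
ft_force: [-6.1, 2.7, -2.4]
grip_width: 0.0098
grasp_force: 72.1
scene 82 tilt 39.4 rear [-0.039   0.1171] front [-0.0063  0.0902]
scene 49 tilt -50.0 rear [0.0389 0.0371] front [0.0597 0.0619]
scene 32 tilt 22.9 rear [0.0135 0.0736] front [0.0339 0.065 ]
side 101 tilt 38.9 rear [-0.0371  0.1164] front [-0.0081  0.093 ]
side 60 tilt 33.8 rear [0.0167 0.0745] front [0.0353 0.0621]
side 69 tilt -57.4 rear [0.0423 0.0344] front [0.0597 0.0617]
```

```bash
python3 -m creep '0 -0.04 0 0.0 0;0 -0.08 0 0.02 0;0 -0.08 0 0.02 0';python3 t.py;  python3 -m creep '0 -0.03 0 0.02 0;0 -0.05 0 0.04 0;0 -0.05 0 0.05 0';python3 t.py
```

```text
clock: 14.55
eef_pos: [0.5179, -0.1716, 0.1017]
tool_rot: [0.061, 0.998, 0.001, -0.004]
ft_force: [-4.8, 1.2, -5.6]
grip_width: 0.01
grasp_force: 68.0
scene 85 tilt 45.4 rear [-0.0377  0.1178] front [-0.0062  0.0859]
scene 52 tilt -46.5 rear [0.0238 0.0374] front [0.0459 0.0607]
side 103 tilt 45.2 rear [-0.0371  0.1176] front [-0.0074  0.0875]
side 27 tilt 0.8 rear [0.0091 0.066 ] front [0.0232 0.0658]
side 69 tilt -57.2 rear [0.0281 0.0345] front [0.0457 0.0617]
clock: 15.02
eef_pos: [0.5243, -0.1729, 0.0944]
tool_rot: [0.061, 0.998, 0.0, -0.005]
ft_force: [-8.6, 0.6, 0.9]
grip_width: 0.0098
grasp_force: 68.6
scene 85 tilt 45.5 rear [-0.0382  0.1116] front [-0.005   0.0779]
scene 52 tilt -50.4 rear [0.0184 0.037 ] front [0.0391 0.062 ]
side 103 tilt 44.1 rear [-0.0377  0.1104] front [-0.007   0.0808]
side 69 tilt -57.3 rear [0.0215 0.0349] front [0.039  0.0621]
```

```bash
python3 -m creep '0.5 0 0 0 0;0.5 0 0 0 0;0.5 0 0 0 0;1 0 0 0 0;1 0 0 0 0;1 0 0 -0.2 0;1 0 0 -0.6 0;1 0 0 -1 0;1 0 0 -1 0;1 0 0 -1 0'; python3 - <<'E'
from h import *
L=np.array([.5737,-.1783,.0212]); 
for c in ['side','scene']: print(c,[(np.round(d['at'],4).tolist(),round(d['conf'],2)) for t in ['marker_mid'] for d in spot_point(t,c)])
for c in ['side','scene']:
  for t in ['handle_mid','driver_holder_tube','driver_holder_mouth','screwdriver']: print(c,t,[(np.round(d['at'],4).tolist(),round(d['conf'],2)) for d in spot_point(t,c)])
print(telemetry.get_obs()['joint_pos'])
o=[]
for c in ['side','scene']:
    p=proj(c,[.53,-.175,.07]).astype(int)
    o.append(cv2.resize(camera(c)[p[1]-45:p[1]+45,p[0]-60:p[0]+60,::-1],(400,300),interpolation=cv2.INTER_CUBIC))
cv2.imwrite('pics/j.png',np.hstack(o))
E
```

```text
clock: 16.38
eef_pos: [0.5283, -0.1733, 0.2463]
tool_rot: [0.061, 0.998, -0.0, 0.0]
ft_force: [-0.7, 0.6, -0.6]
grip_width: 0.085
grasp_force: 0.0
side [([0.4029, -0.0792, 0.0065], 0.83), ([0.5295, -0.1693, 0.0651], 0.6)]
scene [([0.4022, -0.0835, 0.0047], 0.73), ([0.5288, -0.1721, 0.0698], 0.39)]
side handle_mid [([0.484, 0.2064, 0.1253], 0.56)]
side driver_holder_tube [([0.5828, 0.2327, 0.0229], 0.72)]
side driver_holder_mouth [([0.5302, 0.2191, 0.0772], 0.63)]
side screwdriver [([0.5107, 0.2157, 0.0788], 0.77)]
scene handle_mid [([0.4858, 0.2138, 0.1232], 0.61)]
scene driver_holder_tube [([0.5819, 0.2316, 0.0206], 0.92)]
scene driver_holder_mouth [([0.5317, 0.2207, 0.0804], 0.76)]
scene screwdriver [([0.5103, 0.2137, 0.0797], 0.63)]
[-3.17035663e-01  3.55990096e-01  1.44826363e-01  1.36046405e+00
  1.29227856e-06 -1.94488064e-01]
```

View pics/j.png

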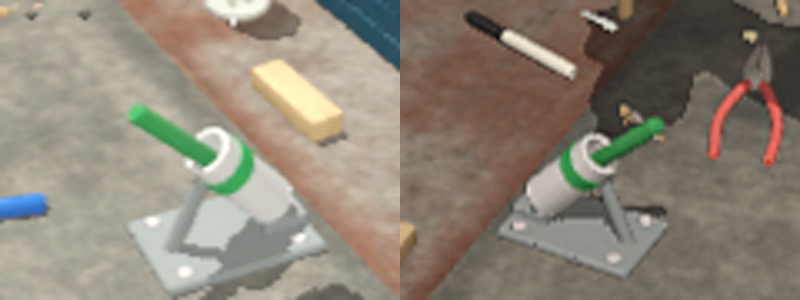

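The pen sits in the green-banded tube at (190,140) in the side crop, let go, its mid about 59 mm from the floor. On to the screwdriver.

```bash
python3 -m creep '1 0 0.3 0 0;1 0 0.7 0 0;1 0 1 0 0' ; python3 -m creep '1 0.2 0.4 0 0;1 0.4 0.8 0 0;1 0.584 1 0 0'; python3 -m creep '1 0 0.3 0 -0.05;1 0 0.507 0 -0.108;1 0 0.507 0 -0.108;1 0 0.507 0 -0.108;1 0 0.507 0 -0.108'; python3 - <<'E'
from h import *
print(R.from_quat(telemetry.get_obs()['tool_rot']).as_matrix().round(3))
for c in ['wrist','side','scene']:
  camera(c)
  for t in ['handle_mid','driver_holder_mouth']: print(c,t,[(np.round(d['at'],4).tolist(),round(d['conf'],2)) for d in spot_point(t,c)])
  im=cv2.cvtColor(camera(c),cv2.COLOR_RGB2HSV); m=cv2.inRange(im,(5,180,120),(18,255,255)); y,x=np.nonzero(m); print(c,len(x),np.median(x),np.median(y))
save('wrist','k.png')
E
```

```text
clock: 17.35
eef_pos: [0.5469, -0.0227, 0.2465]
tool_rot: [0.061, 0.998, 0.0, 0.0]
ft_force: [0.5, -0.5, -0.7]
grip_width: 0.0854
grasp_force: 0.0
clock: 17.73
eef_pos: [0.4775, 0.1374, 0.2465]
tool_rot: [0.061, 0.998, 0.0, 0.0]
ft_force: [1.0, -0.2, -0.1]
grip_width: 0.0856
grasp_force: 0.0
clock: 18.35
eef_pos: [0.4874, 0.2095, 0.2464]
tool_rot: [-0.107, 0.994, -0.0, -0.0]
ft_force: [0.6, -0.3, 0.1]
grip_width: 0.0851
grasp_force: 0.0
[[-0.977 -0.213 -0.   ]
 [-0.213  0.977 -0.   ]
 [ 0.    -0.    -1.   ]]
wrist handle_mid [([0.4838, 0.2095, 0.1287], 0.75)]
wrist driver_holder_mouth [([0.5322, 0.2193, 0.0752], 0.72), ([0.6847, 0.0582, 0.002], 0.4)]
wrist 2552 317.0 220.0
side handle_mid [([0.4858, 0.2068, 0.1236], 0.82), ([0.5266, -0.1745, 0.0723], 0.28), ([0.5331, 0.2189, 0.0787], 0.22)]
side driver_holder_mouth [([0.6821, 0.0529, 0.0005], 0.3)]
side 772 618.0 198.0
scene handle_mid [([0.4895, 0.2067, 0.1264], 0.69), ([0.51, 0.2159, 0.0815], 0.45)]
scene driver_holder_mouth [([0.5321, 0.2199, 0.0775], 0.64), ([0.4894, 0.209, 0.1246], 0.64)]
scene 409 261.0 333.0
```

View pics/k.png

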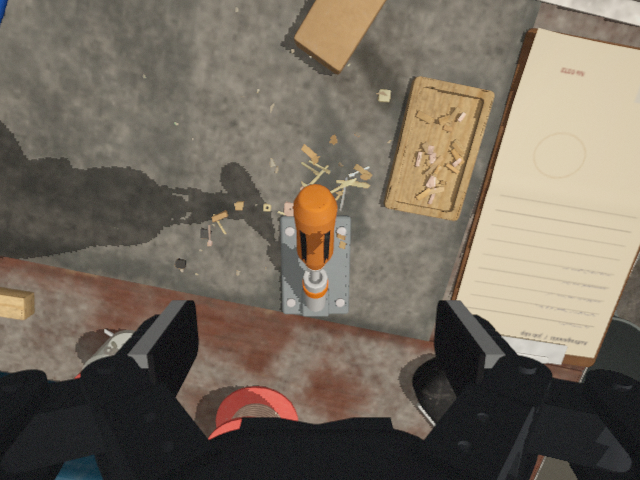

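```bash
python3 -m creep '1 0 0 0.3 0;1 0 0 0.6 0;1 0 0 0.776 0;1 0 0 0.776 0;0 0 0 0.776 0;0 0 0 0.776 0;0 0 0 0.776 0;0 0 0 0.776 0;0 0 0 0.776 0;0 0 0 0.776 0' && python3 -m creep '0 0.06 0 -0.07 0;0 0.12 0 -0.14 0;0 0.12 0 -0.14 0'
```

```text
clock: 20.25
eef_pos: [0.4879, 0.2106, 0.1309]
tool_rot: [-0.108, 0.994, 0.0, 0.001]
ft_force: [-1.8, -1.8, 4.7]
grip_width: 0.0233
grasp_force: 58.8
clock: 20.62
eef_pos: [0.4691, 0.2067, 0.152]
tool_rot: [-0.108, 0.994, 0.0, 0.0]
ft_force: [1.1, 0.8, -1.2]
grip_width: 0.0232
grasp_force: 59.2
```

```bash
python3 -m creep '0 0.1 0 -0.12 0;0 0.2 0 -0.24 0;0 0.3 0 -0.36 0;0 0.38 0 -0.45 0;0 0.4 0 -0.7 0;0 0.4 0 -0.95 0;0 0.4 0 -0.95 0;0 0.4 0 -0.95 0'; python3 - <<'E'
from h import *
for c in ['wrist','side','scene']:
  camera(c)
  for t in ['handle_mid','blade_tip']: print(c,t,[(np.round(d['at'],4).tolist(),round(d['conf'],2)) for d in spot_point(t,c)])
E
```

```text
clock: 21.62
eef_pos: [0.4107, 0.1936, 0.2926]
tool_rot: [-0.108, 0.994, -0.0, -0.001]
ft_force: [-0.2, -0.2, -0.8]
grip_width: 0.0233
grasp_force: 59.2
wrist handle_mid []
wrist blade_tip [([0.5013, 0.2128, 0.1861], 0.83)]
side handle_mid [([0.4052, 0.1878, 0.2864], 0.62)]
side blade_tip [([0.5009, 0.2114, 0.1808], 0.74), ([0.6476, -0.0835, 0.0002], 0.55)]
scene handle_mid [([0.4068, 0.1944, 0.2878], 0.97)]
scene blade_tip [([0.5006, 0.2106, 0.1852], 0.89)]
```

```bash
python3 -m creep '0 0.1 -0.3 0 0;0 0.17 -0.7 0.1 0;0 0.17 -1 0.3 0;0 0.17 -1 0.6 0;0 0.17 -1 0.9 0;0 0.17 -1 0.933 0;0 0.17 -1 0.933 0'; python3 -m creep '0 0 0 0.15 0;0 0 0 0.27 0;0 0.04 0 0.31 0;0 0.077 0 0.353 0;0 0.13 0 0.42 0;0 0.17 0 0.486 0;0 0.17 0 0.486 0'; python3 - <<'E'
from h import *
for c in ['wrist','side','scene']:
  camera(c)
  for t in ['handle_mid','blade_tip']: print(c,t,[(np.round(d['at'],4).tolist(),round(d['conf'],2)) for d in spot_point(t,c)])
E
```

```text
clock: 22.95
eef_pos: [0.4192, 0.042, 0.1544]
tool_rot: [-0.108, 0.994, 0.0, 0.0]
ft_force: [-0.1, -0.3, -0.2]
grip_width: 0.0235
grasp_force: 59.4
clock: 23.82
eef_pos: [0.3926, 0.0361, 0.0814]
tool_rot: [-0.108, 0.994, -0.0, -0.0]
ft_force: [-4.8, -0.2, 5.0]
grip_width: 0.0231
grasp_force: 59.1
wrist handle_mid [([0.3889, 0.0363, 0.0794], 0.88)]
wrist blade_tip [([0.5065, 0.059, -0.0015], 0.82)]
side handle_mid [([0.3885, 0.0329, 0.0781], 0.93)]
side blade_tip [([0.5057, 0.0601, -0.0057], 0.6)]
scene handle_mid [([0.3948, 0.0382, 0.0761], 0.58)]
scene blade_tip [([0.5066, 0.0596, -0.0002], 0.7)]
```

Levelling works (about 32° now). Continuing down the arc.

```bash
python3 -m creep '0 0.04 0 0.07 0;0 0.07 0 0.147 0;0 0.09 0 0.21 0;0 0.107 0 0.273 0;0 0.112 0 0.31 0;0 0.117 0 0.347 0;0 0.117 0 0.355 0;0 0.117 0 0.355 0'; python3 -m creep '0 0 0 -0.3 0;0 0 0 -0.7 0;0 0 0 -1 0;0 0 0 -1 0'; python3 -m creep '0 0 0 -0.2 0;0 0 0 -0.45 0;0 0 0 -0.45 0;0 0 0 -0.45 0';  python3 - <<'E'
from h import *
for c in ['wrist','side','scene']:
  camera(c)
  for t in ['handle_mid','blade_tip','marker_mid','nut_jar']: print(c,t,[(np.round(d['at'],4).tolist(),round(d['conf'],2)) for d in spot_point(t,c)])
E
```

```text
clock: 25.28
eef_pos: [0.3763, 0.0326, 0.0273]
tool_rot: [-0.108, 0.994, 0.0, -0.0]
ft_force: [-2.0, -0.5, 2.7]
grip_width: 0.0229
grasp_force: 58.6
clock: 25.78
eef_pos: [0.3797, 0.0329, 0.1809]
tool_rot: [-0.108, 0.994, -0.0, 0.005]
ft_force: [0.1, 0.2, -1.7]
grip_width: 0.0234
grasp_force: 59.1
clock: 26.28
eef_pos: [0.3759, 0.0326, 0.2434]
tool_rot: [-0.108, 0.994, 0.0, -0.001]
ft_force: [-0.3, -0.3, -1.3]
grip_width: 0.0226
grasp_force: 59.1
wrist handle_mid [([0.3719, 0.0307, 0.2398], 0.95)]
wrist blade_tip []
wrist marker_mid [([0.4044, -0.0834, 0.0032], 0.96), ([0.5353, -0.1712, 0.0611], 0.87)]
wrist nut_jar []
side handle_mid [([0.375, 0.032, 0.2351], 0.93), ([0.4965, -0.3784, 0.0041], 0.67)]
side blade_tip [([0.5098, 0.0602, 0.2128], 0.57)]
side marker_mid [([0.408, -0.0841, 0.0064], 0.76), ([0.53, -0.1728, 0.0645], 0.45)]
side nut_jar [([0.6815, 0.0532, 0.0007], 0.93)]
scene handle_mid [([0.3764, 0.0319, 0.2404], 0.78), ([0.5715, -0.1811, 0.0231], 0.48)]
scene blade_tip [([0.5078, 0.0616, 0.2141], 0.63)]
scene marker_mid [([0.4077, -0.0837, 0.002], 0.78), ([0.5346, -0.1773, 0.066], 0.67)]
scene nut_jar [([0.6837, 0.0578, 0.0022], 0.74)]
```

```bash
python3 -m creep '0 0 0 0 0;0 0 0 0 0;0 0 0 0 0;0 0 0 0 0' && python3 -c "
from h import *
print(ticket.job_done())"
```

```text
clock: 27.52
eef_pos: [0.3765, 0.0326, 0.2449]
tool_rot: [-0.108, 0.994, -0.0, -0.0]
ft_force: [0.7, -0.2, -0.7]
grip_width: 0.0228
grasp_force: 59.1
the job is handed in; nothing more can be done
None
```

The job is handed in at about 27.5 s; no verdict came back. The green marker is let go in the green-banded tube, about 59 mm from its floor. The screwdriver is held still about 10° off level by camera estimate (limit 15°), lowest point about 0.21 m above the bench.

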